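Load the autosampler rack from the field carrier in run order

TASK

Swing the field carrier's hold-down frame up and over, past vertical, so that it stays open behind the carrier. Then move the four vials one at a time into the black autosampler rack in the same order: begin with the vial at the carrier's pull-loop end, which goes into the hole next to the rinse jar, and carry on along both rows. Lower each glass vial upright to the bottom of its hole rather than dropping it, tip none over, and leave the rinse jar and the waste bottle where they stand.

Things in the scene. Friction and masses are not known exactly. Their poses are not given: they have to be found in the camera images.
- vial_a: one of four identical amber vials with blue caps, told apart only by their place in the carrier's row (shuffled: the letter says nothing of the order). 28 mm diameter, 98 mm tall, 75 g; cap: top 16 mm, 29 mm diameter; rounded foot. Origin: centre of the underside, z up. Starts in a carrier hole, underside 8 mm and cap top 106 mm above the bench
- vial_b: one of four identical amber vials with blue caps, told apart only by their place in the carrier's row (shuffled: the letter says nothing of the order). 28 mm diameter, 98 mm tall, 75 g; cap: top 16 mm, 29 mm diameter; rounded foot. Origin: centre of the underside, z up. Starts in a carrier hole, underside 8 mm and cap top 106 mm above the bench
- vial_c: one of four identical amber vials with blue caps, told apart only by their place in the carrier's row (shuffled: the letter says nothing of the order). 28 mm diameter, 98 mm tall, 75 g; cap: top 16 mm, 29 mm diameter; rounded foot. Origin: centre of the underside, z up. Starts in a carrier hole, underside 8 mm and cap top 106 mm above the bench
- vial_d: one of four identical amber vials with blue caps, told apart only by their place in the carrier's row (shuffled: the letter says nothing of the order). 28 mm diameter, 98 mm tall, 75 g; cap: top 16 mm, 29 mm diameter; rounded foot. Origin: centre of the underside, z up. Starts in a carrier hole, underside 8 mm and cap top 106 mm above the bench
- carrier: white field carrier, fixed: block 70 (x) by 224 (y) by 50 mm high, four round holes 37 mm diameter, 42 mm deep (floor at z = 8) at x = 0, y = 75, 25, -25, -75 mm. A white pull loop juts 40 mm from its +y end, low down: the vial at y = 75 is first, at -75 last. Origin: centre of underside, on the bench; -x side faces the robot within 0.3 rad. Left or right of the robot
- holddown (a joint): angle (rad) of the carrier's hold-down frame: 0 closed over the caps (top at z = 119 mm), 1.57 its flat top vertical, 2.0 fully open at its stop. Hinge line along the carrier's y at x = 35, z = 58 mm in its frame; opens up and over to the carrier's +x. 200 g, no spring or latch: below about 0.5 it falls shut, beyond 0.7 it sinks open by its own weight. 236 mm long; caps show past its middle rail
- grip_bar (a point): centre of the frame's steel grip bar: round, 9 mm diameter, 90 mm long along the carrier's y, 27 mm above the frame's top, on a strut at either end. Closed, it lies at x = -53, z = 146 mm in the carrier's frame, 124 mm from the hinge line. Pinch it from above, fingers closing along the carrier's x; it turns between the pads as the frame swings
- rack: black autosampler rack, fixed: block 66 (x) by 326 (y) by 50 mm high on a white foot plate 90 by 350 by 4 mm. Four empty round sample holes 37 mm diameter, 42 mm deep (floor at z = 8) at x = 0, y = 75, 25, -25, -75 mm; a wider well at y = 130 and at -130 holds the rinse jar and the waste bottle, either way round. Origin: centre of underside, on the bench; x away from the robot within 0.3 rad
- rinse_jar: squat white jar with a wide flat grey lid (47 mm diameter, black dot in the middle), 68 mm tall, loose in the well at one end of the rack, its top 76 mm above the bench. It marks the rack's first end: the sample hole beside it (55 mm centre to centre) is the first. Origin: centre of the underside, z up
- waste_bottle: clear bottle with sloping shoulders, thin neck and small black cap (21 mm diameter), body 42 mm diameter, 102 mm tall, loose in the well at the rack's other end, its top 110 mm above the bench. Origin: centre of the underside, z up
Not all that is in view belongs to the job. Leave any brown or red look-alike of the rinse_jar alone. What is shaped like the vial_b but green is not meant.

How it is judged:
On the way, in this order (a step that is already met when the one before it is completed fails the run):
1. the hold-down frame is swung past vertical and stays open (joint above 1.65 rad) (value of joint holddown above 1.65 rad), for 0.4 s.
2. the vial from the loop end stands in the hole next to the rinse jar, the other three still wait in the carrier ((((x of vial_a in the frame of rack between -0.012 and 0.012 m and y of vial_a in the frame of rack between -0.09 and 0.09 m and z of vial_a in the frame of rack below 0.014 m and angle between vial_a's own z axis and vertical below 0.15 rad) and horizontal distance between vial_a and rinse_jar below 0.08 m) or (distance of vial_a from where it was at the start of the episode below 0.012 m and y of vial_a in the frame of carrier below 0.05 m)) and (((x of vial_b in the frame of rack between -0.012 and 0.012 m and y of vial_b in the frame of rack between -0.09 and 0.09 m and z of vial_b in the frame of rack below 0.014 m and angle between vial_b's own z axis and vertical below 0.15 rad) and horizontal distance between vial_b and rinse_jar below 0.08 m) or (distance of vial_b from where it was at the start of the episode below 0.012 m and y of vial_b in the frame of carrier below 0.05 m)) and (((x of vial_c in the frame of rack between -0.012 and 0.012 m and y of vial_c in the frame of rack between -0.09 and 0.09 m and z of vial_c in the frame of rack below 0.014 m and angle between vial_c's own z axis and vertical below 0.15 rad) and horizontal distance between vial_c and rinse_jar below 0.08 m) or (distance of vial_c from where it was at the start of the episode below 0.012 m and y of vial_c in the frame of carrier below 0.05 m)) and (((x of vial_d in the frame of rack between -0.012 and 0.012 m and y of vial_d in the frame of rack between -0.09 and 0.09 m and z of vial_d in the frame of rack below 0.014 m and angle between vial_d's own z axis and vertical below 0.15 rad) and horizontal distance between vial_d and rinse_jar below 0.08 m) or (distance of vial_d from where it was at the start of the episode below 0.012 m and y of vial_d in the frame of carrier below 0.05 m))), for 0.2 s.
3. the second vial from the loop end stands in the second hole from the rinse jar, two still wait in the carrier ((((x of vial_a in the frame of rack between -0.012 and 0.012 m and y of vial_a in the frame of rack between -0.09 and 0.09 m and z of vial_a in the frame of rack below 0.014 m and angle between vial_a's own z axis and vertical below 0.15 rad) and horizontal distance between vial_a and rinse_jar below 0.13 m) or (distance of vial_a from where it was at the start of the episode below 0.012 m and y of vial_a in the frame of carrier below 0 m)) and (((x of vial_b in the frame of rack between -0.012 and 0.012 m and y of vial_b in the frame of rack between -0.09 and 0.09 m and z of vial_b in the frame of rack below 0.014 m and angle between vial_b's own z axis and vertical below 0.15 rad) and horizontal distance between vial_b and rinse_jar below 0.13 m) or (distance of vial_b from where it was at the start of the episode below 0.012 m and y of vial_b in the frame of carrier below 0 m)) and (((x of vial_c in the frame of rack between -0.012 and 0.012 m and y of vial_c in the frame of rack between -0.09 and 0.09 m and z of vial_c in the frame of rack below 0.014 m and angle between vial_c's own z axis and vertical below 0.15 rad) and horizontal distance between vial_c and rinse_jar below 0.13 m) or (distance of vial_c from where it was at the start of the episode below 0.012 m and y of vial_c in the frame of carrier below 0 m)) and (((x of vial_d in the frame of rack between -0.012 and 0.012 m and y of vial_d in the frame of rack between -0.09 and 0.09 m and z of vial_d in the frame of rack below 0.014 m and angle between vial_d's own z axis and vertical below 0.15 rad) and horizontal distance between vial_d and rinse_jar below 0.13 m) or (distance of vial_d from where it was at the start of the episode below 0.012 m and y of vial_d in the frame of carrier below 0 m))), for 0.2 s.
4. the third vial stands in the third hole from the rinse jar, the last still waits in the carrier ((((x of vial_a in the frame of rack between -0.012 and 0.012 m and y of vial_a in the frame of rack between -0.09 and 0.09 m and z of vial_a in the frame of rack below 0.014 m and angle between vial_a's own z axis and vertical below 0.15 rad) and horizontal distance between vial_a and rinse_jar below 0.18 m) or (distance of vial_a from where it was at the start of the episode below 0.012 m and y of vial_a in the frame of carrier below -0.05 m)) and (((x of vial_b in the frame of rack between -0.012 and 0.012 m and y of vial_b in the frame of rack between -0.09 and 0.09 m and z of vial_b in the frame of rack below 0.014 m and angle between vial_b's own z axis and vertical below 0.15 rad) and horizontal distance between vial_b and rinse_jar below 0.18 m) or (distance of vial_b from where it was at the start of the episode below 0.012 m and y of vial_b in the frame of carrier below -0.05 m)) and (((x of vial_c in the frame of rack between -0.012 and 0.012 m and y of vial_c in the frame of rack between -0.09 and 0.09 m and z of vial_c in the frame of rack below 0.014 m and angle between vial_c's own z axis and vertical below 0.15 rad) and horizontal distance between vial_c and rinse_jar below 0.18 m) or (distance of vial_c from where it was at the start of the episode below 0.012 m and y of vial_c in the frame of carrier below -0.05 m)) and (((x of vial_d in the frame of rack between -0.012 and 0.012 m and y of vial_d in the frame of rack between -0.09 and 0.09 m and z of vial_d in the frame of rack below 0.014 m and angle between vial_d's own z axis and vertical below 0.15 rad) and horizontal distance between vial_d and rinse_jar below 0.18 m) or (distance of vial_d from where it was at the start of the episode below 0.012 m and y of vial_d in the frame of carrier below -0.05 m))), for 0.2 s.
At the end, for the whole second after the job is handed in: Frame open past vertical (over 1.65 rad); each sample hole holds one vial, in the carrier's order from the rinse jar, underside within 6 mm of the floor, 12 mm of the row line, upright within 0.15 rad, released, at rest; rinse jar and waste bottle upright within 12 mm of their start (value of joint holddown above 1.65 rad and x of vial_a in the frame of rack between -0.012 and 0.012 m and y of vial_a in the frame of rack between -0.09 and 0.09 m and z of each of vial_a, vial_b, vial_c, vial_d in the frame of rack below 0.014 m and angle between each of vial_a, vial_b, vial_c, vial_d's own z axis and vertical below 0.15 rad and x of vial_b in the frame of rack between -0.012 and 0.012 m and y of vial_b in the frame of rack between -0.09 and 0.09 m and x of vial_c in the frame of rack between -0.012 and 0.012 m and y of vial_c in the frame of rack between -0.09 and 0.09 m and x of vial_d in the frame of rack between -0.012 and 0.012 m and y of vial_d in the frame of rack between -0.09 and 0.09 m and linear speed of each of vial_a, vial_b, vial_c, vial_d below 0.02 m/s and contact force between the fingers and vial_a below 0.2 N and contact force between the fingers and vial_b below 0.2 N and contact force between the fingers and vial_c below 0.2 N and contact force between the fingers and vial_d below 0.2 N and distance of each of rinse_jar, waste_bottle from where it was at the start of the episode below 0.012 m and angle between each of rinse_jar, waste_bottle's own z axis and vertical below 0.2 rad); the robot touches nothing.
It fails at once if a vial is tipped over (angle between any of vial_a, vial_b, vial_c, vial_d's own z axis and vertical above 0.7 rad).
It fails at once if a vial is dropped into a hole of the rack (falls faster than 0.7 m/s, a drop of about 25 mm) ((linear speed of vial_a above 0.7 m/s and z of vial_a in the frame of rack below 0.045 m and x of vial_a in the frame of rack between -0.02 and 0.02 m and y of vial_a in the frame of rack between -0.1 and 0.1 m) or (linear speed of vial_b above 0.7 m/s and z of vial_b in the frame of rack below 0.045 m and x of vial_b in the frame of rack between -0.02 and 0.02 m and y of vial_b in the frame of rack between -0.1 and 0.1 m) or (linear speed of vial_c above 0.7 m/s and z of vial_c in the frame of rack below 0.045 m and x of vial_c in the frame of rack between -0.02 and 0.02 m and y of vial_c in the frame of rack between -0.1 and 0.1 m) or (linear speed of vial_d above 0.7 m/s and z of vial_d in the frame of rack below 0.045 m and x of vial_d in the frame of rack between -0.02 and 0.02 m and y of vial_d in the frame of rack between -0.1 and 0.1 m)).
It fails at once if the rinse jar or the waste bottle is lifted out or knocked over ((distance of rinse_jar from where it was at the start of the episode above 0.03 m or angle between rinse_jar's own z axis and vertical above 0.5 rad) or (distance of waste_bottle from where it was at the start of the episode above 0.03 m or angle between waste_bottle's own z axis and vertical above 0.5 rad)).
It also fails if it takes over 131 s, if anything falls off the work surface, if the arm or the gripper's body presses on something with over 40 N, if the wrist force passes 120 N, or if a joint passes its speed limit or range.

ROBOT

A 6-joint arm with a two-finger parallel gripper is mounted at the origin on the work surface. World frame = base frame: x ahead of the robot, y to its left, z up, the work surface at z = 0. Lengths are in m, angles in rad, forces in N, time in s.
With the tool pointing down it reaches from about 0.35 to 1 m from the base axis. Payload 7.1 kg.
Tool frame: the origin (TCP) lies between the finger pads; the fingertips stand 22 mm ahead of it and the grasp point (between the pads) lies 3 mm ahead of it; z points along the fingers, y is the line along which they close (so a half turn about z gives the same grasp; the last joint's range is limited). The gripper opens to 85 mm and grips with 20 to 120 N. Pads are 22 mm wide; open, the fingers measure 114 mm over their backs; the gripper's body (76 mm by 85 mm) begins 54 mm behind the grasp point. The pads swing forward as they close: fully open they stand 13 mm farther back than shut.
Start: joints at [-1.325, 0.423, 1.63, -0, 1.089, -0.019], TCP at [0.164, -0.603, 0.253] pointing down, gripper open.
Joint ranges: [-3, 3], [-0.9, 2.11], [0.09, 2.58], [-1.31, 4.45], [0.11, 2.69], [-2.54, 2.54]. Speed limits (rad/s): [2.39, 2.39, 3.01, 3.14, 3.14, 3.14].

INTERFACE

Orientations are given as a rotation vector (axis times angle).
In Python, from rig import manip gives the robot as it stands. The module is installed in compiled form; this text tells all that it offers. Calls block until the motion is done:
- manip.move_to(position, orientation): joint-space move of the TCP to a pose.
- manip.servo_line(position, orientation=None, rate=0.15): straight line of the TCP; orientation=None keeps the orientation; rate is the mean speed in m/s.
- manip.set_joints(angles): joint-space move.
- manip.command_gripper(opening, f_grip=None): finger opening in m; f_grip is the grip in N (None keeps the last); returns when the fingers have stopped.
- manip.hold(seconds).
- manip.solve_ik(position, orientation): joint angles nearest the present ones, or None.
- manip.camera(name): name is "scene" or "top"; returns a dict with "image" (400x640x3 uint8, red, green, blue), "fx", "fy", "cx", "cy" (pixels), "cam_to_world" (4x4, takes a point from camera to world coordinates). Camera axes: x right, y down, z forward; pixel columns grow to the right and rows downward; lengths in m; the calibration is good to about 2 mm. A picture is of the moment at which its call begins. There is no depth.
A pose or a line that the arm cannot do raises manip.IKError and nothing moves.
- manip.sign_off(): hands the job in; it is judged then, once.
Readings, each from a call of its own:
- manip.get_time(): time.
- manip.get_joint_positions(): joint angles.
- manip.get_joint_vel(): joint speeds.
- manip.get_tau(): joint torques, N m.
- manip.get_position(): TCP position.
- manip.get_ee_rot(): TCP orientation.
- manip.get_contact_force(): force on the tool from outside, world axes, zero at the start.
- manip.get_torque(): the same for the moment, N m.
- manip.get_width(): finger opening in m.
- manip.get_grip_force(): force on a finger pad.
Only numpy, scipy, OpenCV 4.12 (cv2) and the standard library are available. Lean on these libraries where they do the work, as an engineer would, in place of code of your own. Each camera call takes 0.05 s, during which the arm holds its last target. There are 200 camera calls.

## Working session

There is one attempt and no reset: what is moved stays moved. The work goes in short steps, each a Python script; the robot and the scene stay as the last script left them, time stands still between calls to the robot, and variables do not carry over. Pictures are saved under pics/ and viewed, at most 14 in all, crops included, and the job is handed in when it is done.

```bash
mkdir -p pics; python3 - <<'E'
from rig import manip
import cv2,numpy as np,pickle
d={}
for n in("top","scene"):
    c=manip.camera(n);d[n]=c;cv2.imwrite(f"pics/{n}0.png",c["image"][:,:,::-1])
    print(n,c["fx"],c["fy"],c["cx"],c["cy"],np.round(c["cam_to_world"],4).tolist())
pickle.dump(d,open("c0.pkl","wb"));print(manip.get_time(),manip.get_ee_rot(),manip.get_width())
E
```

```text
top 397.3256391301874 397.3256391301874 321.717144848215 198.1453847015696 [[-0.0102, -0.998, 0.0624, 0.4475], [-0.9999, 0.01, -0.0021, 0.0358], [0.0015, -0.0624, -0.9981, 1.078], [0.0, 0.0, 0.0, 1.0]]
scene 446.29746846139705 446.29746846139705 327.02852644667036 202.57269501717764 [[-0.454, 0.4595, -0.7634, 1.3347], [0.8909, 0.2468, -0.3813, 0.4401], [0.0132, -0.8532, -0.5214, 0.7091], [0.0, 0.0, 0.0, 1.0]]
0.1 [-3.11267537e+00 -4.14605621e-01  2.60028341e-04] 0.08556892689965823
```

View pics/top0.png

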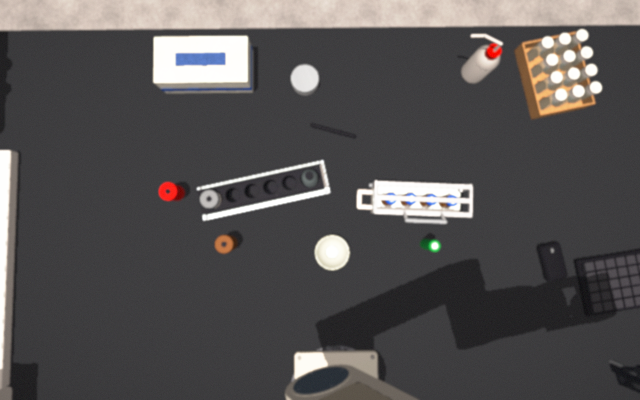

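View pics/scene0.png

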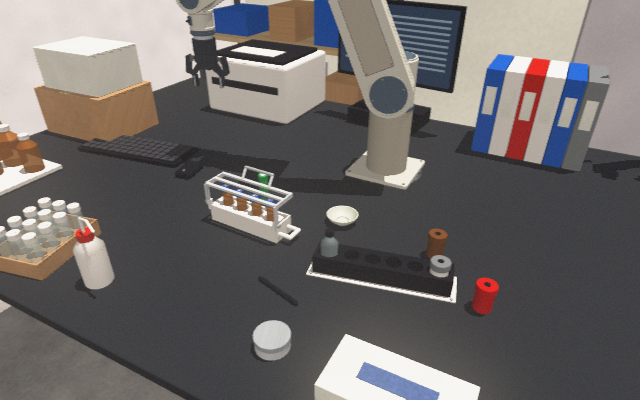

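Top view: rinse jar at (209,199), waste bottle at (309,178), carrier between about (372,182) and (472,216) with its loop at (365,198), grip bar near (426,220). Next I'll look at enlarged crops.

```bash
python3 - <<'E'
import cv2
a=cv2.imread("pics/top0.png")
c1=cv2.resize(a[150:230,190:335],None,fx=5.5,fy=5.5,interpolation=cv2.INTER_CUBIC)
cv2.imwrite("pics/t_rack.png",c1)
c2=cv2.resize(a[165:240,350:480],None,fx=6,fy=6,interpolation=cv2.INTER_CUBIC)
cv2.imwrite("pics/t_car.png",c2)
E
```

```text
(no output)
```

View pics/t_rack.png

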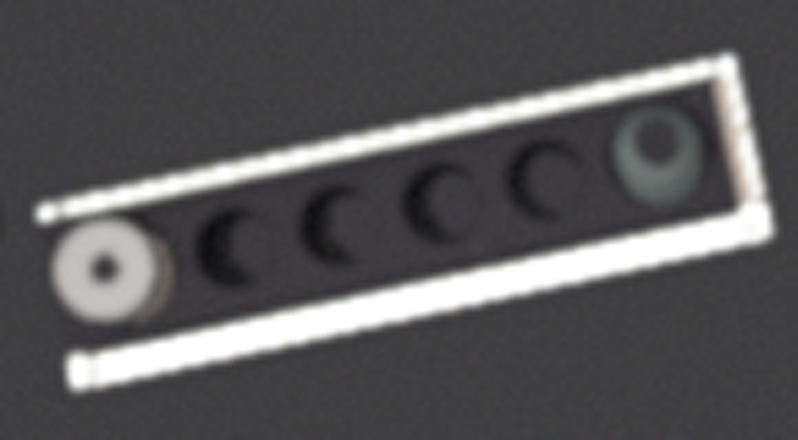

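View pics/t_car.png

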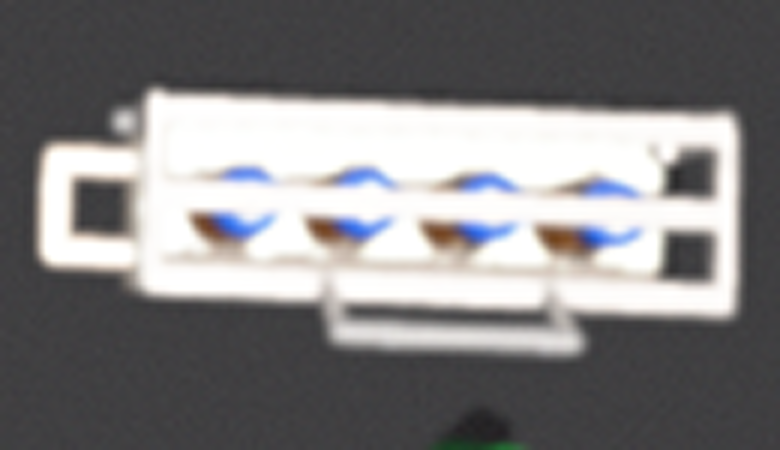

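Rack crop: white foot-plate corners near crop (40,212), (735,55), (770,240), (70,390); jar lid at (105,270); four dark holes between jar and bottle. Carrier crop: four caps (240..610, about 200), steel grip bar from (330,335) to (585,345), loop at left.

```bash
cat > h.py <<'E'
import cv2,numpy as np
def ray(c,px,z):
    px=np.atleast_2d(np.asarray(px,float));T=c["cam_to_world"]
    d=np.c_[(px[:,0]-c["cx"])/c["fx"],(px[:,1]-c["cy"])/c["fy"],np.ones(len(px))]@T[:3,:3].T
    return (T[:3,3]+d*((z-T[2,3])/d[:,2])[:,None])[:,:2]
def proj(c,P):
    T=c["cam_to_world"];q=(np.atleast_2d(P)-T[:3,3])@T[:3,:3]
    return q[:,:2]/q[:,2:]*[c["fx"],c["fy"]]+[c["cx"],c["cy"]]
def caps(c,box,z=.106):
    x0,y0,x1,y1=box;h=cv2.cvtColor(c["image"],cv2.COLOR_RGB2HSV)
    m=np.zeros(h.shape[:2],np.uint8);m[y0:y1,x0:x1]=cv2.inRange(h[y0:y1,x0:x1],(100,110,70),(130,255,255))
    return m
E
cat > m.py <<'E'
import pickle
from h import *
d=pickle.load(open("c0.pkl","rb"));c=d["top"]
im=c["image"]; g=im.min(2)
# rack plate
m=np.zeros_like(g);m[150:230,190:335]=(g[150:230,190:335]>150)
ys,xs=np.nonzero(m);k=np.hypot(xs-209,ys-199)>13;W=ray(c,np.c_[xs,ys][k],.004)
r=cv2.minAreaRect(W.astype(np.float32)*1000);print("rack rect",r)
B=cv2.boxPoints(r);print(B)
R=lambda t:np.array([[np.cos(t),-np.sin(t)],[np.sin(t),np.cos(t)]])
# jar & bottle
ys,xs=np.nonzero(m);k=np.hypot(xs-209,ys-199)<=11
lid=cv2.inRange(im[185:213,194:222],(90,90,90),(225,225,225));y,x=np.nonzero(lid)
print("jar lid",ray(c,[[190+105/5.5-.4,150+269/5.5-.4]],.076),"bottle cap",ray(c,[[190+660/5.5-.4,150+140/5.5-.4]],.110))
print("holes",ray(c,[[190+u/5.5-.4,150+v/5.5-.4] for u,v in((237,247),(337,225),(440,203),(545,180))],.05).round(4).tolist())
mb=caps(c,(370,180,475,215));ys,xs=np.nonzero(mb)
n,l,s,ce=cv2.connectedComponentsWithStats(cv2.morphologyEx(mb,cv2.MORPH_CLOSE,np.ones((9,3),np.uint8)))
C=[]
for i in range(1,n):
    if s[i,4]>15:
        x,y,w,h,_=s[i];print(s[i]);C.append([x+w/2-.5,y+h/2-.5])
C=np.array(sorted(C));Wc=ray(c,C,.106);print("caps",Wc.round(4).tolist(),np.linalg.norm(np.diff(Wc,axis=0),axis=1))
v=Wc[0]-Wc[-1];yaw=np.arctan2(-v[0],v[1]);o=Wc.mean(0);print("yaw",yaw,"o",o,"bar",o+R(yaw)@[-.053,0])
print("bar px",ray(c,[[350+330/6-.4,165+336/6-.4],[350+583/6-.4,165+345/6-.4]],.146))
# carrier frame rect at 0.119
m=np.zeros_like(g);m[175:225,375:476]=(g[175:225,375:476]>130);
for name,pts in(("top",[(x,np.nonzero(m[:,x])[0].min()) for x in range(380,470)]),("mainbottom",[(x,np.nonzero(m[:,x])[0].max()) for x in list(range(376,402))+list(range(450,470))])):
    P=ray(c,pts,.119);vx,vy,x0,y0=cv2.fitLine(P.astype(np.float32),cv2.DIST_HUBER,0,.001,.001).ravel();print(name,np.arctan(-vx/vy),x0,y0)
E
python3 m.py
```

```text
rack rect ((538.2496948242188, 192.36538696289062), (95.08956909179688, 354.0105895996094), 11.82302188873291)
[[455.44705  355.8741  ]
 [527.98004    9.373814]
 [621.05237   28.856659]
 [548.51935  375.35696 ]]
jar lid [[0.51209042 0.31915894]] bottle cap [[0.56499151 0.06287812]]
holes [[0.5235, 0.2644], [0.5335, 0.2173], [0.5434, 0.1687], [0.5538, 0.119]]
[386 193   8  11  61]
[406 193   8  12  65]
[427 194   8  11  61]
[447 196   7  10  43]
caps [[0.5069, -0.1324], [0.5052, -0.1815], [0.5035, -0.2329], [0.4993, -0.2807]] [0.04905317 0.05150504 0.04790294]
yaw -0.05144811883238269 o [ 0.50374367 -0.20686902] bar [ 0.4508138  -0.20414347]
bar px [[ 0.45110347 -0.15979005]
 [ 0.44659321 -0.25851631]]
top -0.050896242 0.5443642 -0.19745934
mainbottom -0.047643617 0.46335512 -0.20290774
```

Measurements agree: rack centre is (0.5385, 0.192) with yaw 0.206 (plate, holes and jar/bottle all match). The carrier is at (0.503, -0.208) with yaw -0.05, and the bar is seen at (0.449, -0.209). Next I'll swing the frame.

```bash
cat >> h.py <<'E'
from scipy.spatial.transform import Rotation as Ro
def down(psi):  # fingers close along direction psi (world yaw)
    return (Ro.from_euler('z',psi-np.pi/2+np.pi)*Ro.from_euler('x',np.pi)).as_rotvec()
def rot2(t): return np.array([[np.cos(t),-np.sin(t)],[np.sin(t),np.cos(t)]])
E
python3 - <<'E'
from rig import manip
from h import *
psi=-.05;o=np.array([.503,-.208]);R=rot2(psi)
for s in (0,np.pi): 
    print(manip.solve_ik([.45,-.207,.25],down(psi+s)))
q=[manip.solve_ik([.45,-.207,.25],down(psi+s)) for s in(0,np.pi)]
s=min((0,np.pi),key=lambda s:9 if manip.solve_ik([.45,-.207,.25],down(psi+s)) is None else abs(manip.solve_ik([.45,-.207,.25],down(psi+s))[5]))
rv=down(psi+s)
def P(th,dz=0):
    a=np.pi*.75-th;x=.035+.1245*np.cos(a);z=.058+.1245*np.sin(a)
    return [*(o+R@[x,0]),z+.004+dz]
manip.command_gripper(.05,30)
manip.move_to(P(0,.10),rv);manip.servo_line(P(0),rate=.12)
manip.command_gripper(0,30);print("w",manip.get_width(),manip.get_grip_force(),manip.get_position(),P(0))
print(s,manip.get_time())
if .005<manip.get_width()<.014:
    for th in np.linspace(0,1.95,14)[1:]:
        manip.servo_line(P(th),rate=.12);print(round(th,2),manip.get_contact_force().round(1),round(manip.get_width(),4),np.round(np.array(manip.get_position())-P(th),4))
c=manip.camera("scene");cv2.imwrite("pics/s1.png",c["image"][100:260,170:330,::-1].repeat(3,0).repeat(3,1));print(manip.get_time())
E
```

```text
[-4.55165578e-01  2.37038529e-01  1.91428596e+00 -4.44089210e-16
  9.90268161e-01 -4.05165578e-01]
None
w 0.007875899138791345 29.407046735286713 [ 0.45062999 -0.20548907  0.15057784] [np.float64(0.4500314854251035), np.float64(-0.20534936504055754), np.float64(0.15003479425772517)]
0 3.7583
0.15 [-3.5 -2.3  2.7] 0.0075 [-0.0005 -0.      0.0001]
0.3 [-5.9 -0.5  9.2] 0.0077 [-0.0006  0.0002  0.0003]
0.45 [-3.6 -0.   8.6] 0.008 [0.0001 0.0001 0.0004]
0.6 [-2.2  1.9 11.2] 0.0078 [0.0005 0.     0.0006]
0.75 [-0.6  2.   8.9] 0.0077 [ 0.0006 -0.      0.0004]
0.9 [0.3 1.4 9.4] 0.0079 [ 0.0008 -0.0001  0.0005]
1.05 [2.1 1.1 8.4] 0.008 [ 0.0006 -0.0001  0.0003]
1.2 [2.5 0.3 6.1] 0.0083 [ 0.0005 -0.0001  0.0001]
1.35 [2.6 0.4 4.5] 0.0075 [-0.0001 -0.     -0.0002]
1.5 [ 2.  -0.4  1.9] 0.0074 [-0.0004 -0.     -0.0003]
1.65 [ 1.7 -1.3  1.3] 0.0081 [-0.0003  0.     -0.0004]
1.8 [ 2.7 -1.1  1.6] 0.0078 [ 0.     -0.     -0.0004]
1.95 [ 3.8 -0.7  1.1] 0.0076 [ 0.0003 -0.     -0.0004]
7.8167
```

View pics/s1.png

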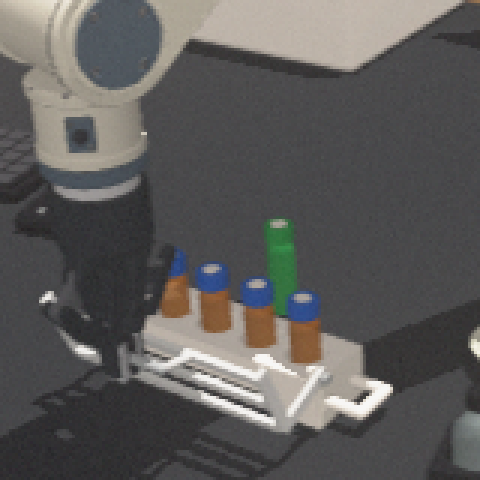

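The frame is over and behind the carrier with the gripper still on the bar; all four vials stand upright, caps at about (178..305, 265..300). Next I'll release, back off and re-measure the caps.

```bash
python3 - <<'E'
from rig import manip
from h import *
import pickle
manip.command_gripper(.06,30)
p=np.array(manip.get_position());manip.servo_line(p+[0,0,.12],rate=.2)
manip.move_to([.40,.03,.30],down(-.05));
c=manip.camera("top");pickle.dump(c,open("c1.pkl","wb"));cv2.imwrite("pics/t1.png",cv2.resize(c["image"][150:240,340:480,::-1],None,fx=5,fy=5,interpolation=cv2.INTER_CUBIC))
m=caps(c,(370,175,480,225));n,l,s,ce=cv2.connectedComponentsWithStats(m)
C=np.array(sorted([s[i,0]+s[i,2]/2-.5,s[i,1]+s[i,3]/2-.5] for i in range(1,n) if s[i,4]>30));print(s)
W=ray(c,C,.104);print(W.round(4).tolist(),np.diff(W[:,1]))
v=W[0]-W[-1];yaw=np.arctan2(-v[0],v[1]);print(yaw,W.mean(0),manip.get_time())
E
```

```text
[[     0      0    640    400 255799]
 [   385    193     11     11     46]
 [   405    193     11     12     54]
 [   425    194     13     11     56]
 [   446    196      8     10     39]
 [   395    199      1      2      2]
 [   454    202      3      3      4]]
[[0.5071, -0.134], [0.5053, -0.1831], [0.5036, -0.2347], [0.4994, -0.2801]] [-0.0491239  -0.05158144 -0.04536203]
-0.05214327588936796 [ 0.50385318 -0.2079828 ] 10.5667
```

View pics/t1.png

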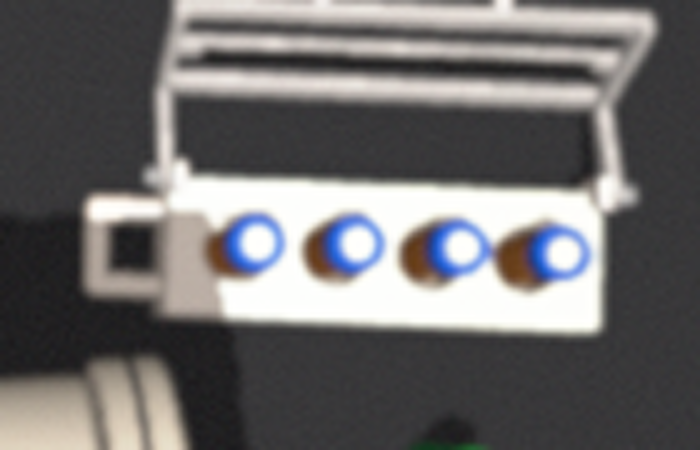

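All four caps are unobstructed, with crop centres (254,243), (353,243), (458,248) and (557,252), and the frame lies at its stop. I'll transfer the first vial.

```bash
cat > v.py <<'E'
import sys
from rig import manip
from h import *
import pickle
V=ray(pickle.load(open("c1.pkl","rb")),[[340+u/5-.4,150+v/5-.4] for u,v in((254,243),(353,243),(458,248),(557,252))],.106)
def go(k):
    h=np.array([.5385,.192])+rot2(.206)@[0,.075-.05*k];z=.093;rc,rr=down(-.05),down(.206)
    manip.command_gripper(.055,30)
    manip.move_to([*V[k],z+.09],rc);manip.servo_line([*V[k],z],rate=.12)
    manip.command_gripper(0,30);w=manip.get_width();print(k,V[k].round(4),h.round(4),"w",round(w,4),manip.get_grip_force())
    if not .024<w<.032: raise SystemExit("bad grasp")
    manip.servo_line([*V[k],z+.12],rate=.15);print("w lifted",manip.get_width())
    manip.servo_line([*h,z+.12],rr,rate=.2);manip.servo_line([*h,z+.03],rate=.12)
    f0=np.array(manip.get_contact_force());manip.servo_line([*h,z+.001],rate=.04)
    print("df",(np.array(manip.get_contact_force())-f0).round(1),"w",round(manip.get_width(),4),np.round(manip.get_position(),4))
    manip.command_gripper(.05);manip.servo_line([*h,z+.12],rate=.15);print("t",manip.get_time())
E
python3 - <<'E'
from v import *
go(0)
manip.move_to([.40,-.05,.30],down(.1))
c=manip.camera("top");a=c["image"][150:230,190:335,::-1]
b=manip.camera("scene")["image"][200:320,280:480,::-1]
cv2.imwrite("pics/p1.png",np.vstack([cv2.resize(a,(600,331),interpolation=cv2.INTER_CUBIC),cv2.resize(b,(600,264*600//440))[:265]]))
E
```

```text
0 [ 0.5064 -0.1346] [0.5232 0.2654] w 0.0276 29.21579053843743
w lifted 0.02761254403638674
df [-1.6 -0.5  3.3] w 0.027 [0.5228 0.2653 0.0939]
t 19.125
```

View pics/p1.png

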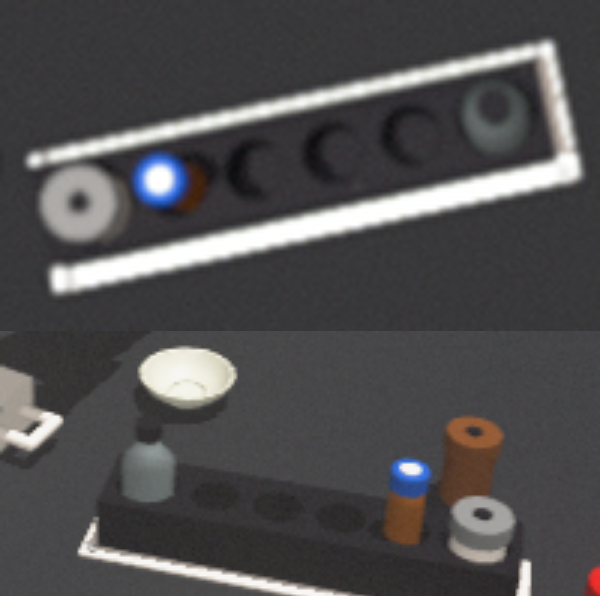

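Vial 1 stands upright in the hole beside the jar: its cap is at (160,180) in the upper panel and (410,475) in the lower one. A quick two-view height check before I go on.

```bash
python3 - <<'E'
from v import *
P=[]
t=manip.camera("top");s=manip.camera("scene")
for c,b in((t,(215,180,245,208)),(s,(400,230,435,270))):
    x0,y0,x1,y1=b;i=c["image"][y0:y1,x0:x1].astype(int)
    m=(i.min(2)>190) ; y,x=np.nonzero(m);P.append((x.mean()+x0,y.mean()+y0));print(len(x),P[-1])
A=[]
for z in(.08,.09,.1,.106,.11,.12,.15): print(z,ray(t,P[0],z).round(4),ray(s,P[1],z).round(4))
E
```

```text
99 (np.float64(227.6969696969697), np.float64(187.2828282828283))
23 (np.float64(416.3478260869565), np.float64(245.47826086956522))
0.08 [[0.5397 0.2704]] [[0.4865 0.2524]]
0.09 [[0.5388 0.268 ]] [[0.5    0.2553]]
0.1 [[0.5379 0.2657]] [[0.5135 0.2583]]
0.106 [[0.5373 0.2643]] [[0.5216 0.2601]]
0.11 [[0.5369 0.2633]] [[0.527  0.2613]]
0.12 [[0.536 0.261]] [[0.5405 0.2643]]
0.15 [[0.5332 0.2539]] [[0.5809 0.2732]]
```

The top mask caught some white plate. With the cap's own pixel (228.7,193.5), both views meet at about (0.522, 0.261) and z≈0.106, so the vial is seated. On to the other three.

```bash
python3 - <<'E'
from v import *
for k in(1,2,3): go(k)
manip.move_to([.40,-.05,.30],down(.1))
a=manip.camera("top")["image"][150:230,190:335,::-1]
b=manip.camera("scene")["image"][140:320,200:480,::-1]
cv2.imwrite("pics/p4.png",np.vstack([cv2.resize(a,(400,221),interpolation=cv2.INTER_CUBIC),cv2.resize(b,(400,257))]).repeat(1,0))
E
```

```text
1 [ 0.5059 -0.1832] [0.5334 0.2165] w 0.0277 29.29726565071178
w lifted 0.027313626122198034
df [-2.   0.   2.7] w 0.0275 [0.533  0.2164 0.0939]
t 29.1333
2 [ 0.503  -0.2346] [0.5436 0.1675] w 0.0278 29.36075893077941
w lifted 0.027698107754500816
df [-2.5 -2.1  4.3] w 0.0274 [0.5433 0.1675 0.0939]
t 38.4667
3 [ 0.5005 -0.2831] [0.5538 0.1186] w 0.0272 29.352346966534242
w lifted 0.02715044597470143
df [-3.7 -1.2  3.8] w 0.0272 [0.5535 0.1185 0.0939]
t 47.8
```

View pics/p4.png

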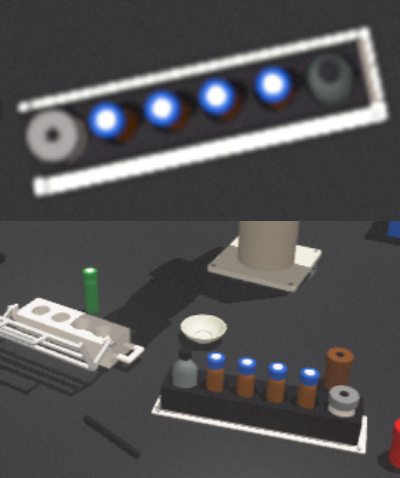

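All four caps line up at one height, at (108,120), (163,108), (217,97) and (273,85) in the upper panel. The jar and bottle are in place, the frame is open and the carrier is empty. Handing in.

```bash
python3 -c "
from rig import manip
manip.hold(.3);print(manip.sign_off(),manip.get_time())"
```

```text
the job is handed in; nothing more can be done
the job is handed in; nothing more can be done
```

The job is handed in at about 48 s: the hold-down frame stays open behind the carrier and all four vials stand in the rack in order from the rinse jar, with the jar and waste bottle in place; the final pictures show this, but no verdict came back.

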